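# Refit the quarter-turn stud of a bench dust extractor

### The arm

A 7-joint arm with a two-finger parallel gripper is mounted at the origin on the work surface. World frame = base frame: x ahead of the robot, y to its left, z up, the work surface at z = 0. Lengths are in m, angles in rad, forces in N, time in s.
With the tool pointing down it reaches from about 0.4 to 0.85 m from the base axis. Payload 10.4 kg.
Tool frame: the origin (TCP) lies where the fingers leave the gripper's body, on its centre line; the fingertips stand 73 mm ahead of it and the grasp point (between the pads) lies 54 mm ahead of it; z points along the fingers, y is the line along which they close (so a half turn about z gives the same grasp; the last joint's range is limited). The gripper opens to 85 mm and grips with 20 to 120 N. Pads are 22 mm wide; open, the fingers measure 114 mm over their backs; the gripper's body (76 mm by 85 mm) begins 54 mm behind the grasp point. The pads swing forward as they close: fully open they stand 13 mm farther back than shut.
Start: joints at [1.192, 0.332, -0.065, 1.46, 0.022, 1.35, -0.088], TCP at [0.218, -0.586, 0.304] pointing down, gripper open.
Joint ranges: [-2.6, 2.6], [-0.5, 2.12], [-1.47, 1.34], [0.16, 2.42], [-1.27, 4.41], [0.06, 2.06], [-2.6, 2.6]. Speed limits (rad/s): [2.22, 2.22, 2.79, 2.79, 3.14, 3.14, 3.14].

### API

Orientations are given as a unit quaternion [x, y, z, w].
In Python, from workcell import manip, camera gives the robot as it stands. The module is installed in compiled form; this text tells all that it offers.
- The arm moves only by the shell command python3 -m creep 'ROWS' [OPENING] [FORCE]. ROWS is JSON, a list of rows, each a list of 2 entries, a list of its own where there are three numbers: the shift along the tool's x, y, z in mm, then the turn about the tool's z in rad. In form: [[[tx, ty, tz], twist], ...]. A call has 1 to 5 rows; each row is the pose to reach, as a shift and turn from the pose commanded when the call began, along the tool's axes at that moment; what a row does not reach only later rows make up. A row lasts 1/12 s, in which the tool goes at most 41.7 mm and 7.16 degrees, less where a joint would pass 70% of its speed; a pose out of reach is approached as far as the arm can. A call with a gripper value outside its range is refused whole. OPENING is the opening, from 0 (shut) to 1 (fully open), set as the call begins (- or left out, the last holds). The fingers move at their own pace and stop on an object; FORCE is the grip in N (left out, the last holds). Time passes only in rows, so rows that repeat a pose let the fingers close. It gives the time, the measured TCP pose, the force, the opening and the grip force at its end, in the units of the state.
- manip.get_obs(): the state, without advancing time (a new reading comes with each control period).
- camera(name): name is "scene" or "top" or "wrist"; returns a dict with "pixels" (480x640x3 uint8, red, green, blue), "z_map" (480x640 float32, m along the optical axis (not along the pixel's ray), 0 where there is no reading), "fx", "fy", "cx", "cy" (pixels), "extrinsics" (4x4, takes a point from world to camera coordinates). Camera axes: x right, y down, z forward; pixel columns grow to the right and rows downward; lengths in m; the calibration is good to about 2 mm. The wrist camera is an equidistant fisheye: a pixel r from the principal point sees the ray r / f radians off the axis. A picture is of the moment at which its call begins.
- manip.hand_in(): hands the job in; it is judged then, once.
The state is a dict: "clock": time; "joint_pos": joint angles; "joint_velocities": joint speeds; "tau": joint torques, N m; "position": TCP position; "ee_rot": TCP orientation; "ft_force": force on the tool from outside, world axes, zero at the start; "torque": the same for the moment, N m; "grip_width": opening from 0.0 (shut) to 1.0 (fully open); "grasp_force": force on a finger pad.
Only numpy, scipy, OpenCV 4.12 (cv2) and the standard library are available. Lean on these libraries where they do the work, as an engineer would, in place of code of your own. Each camera call takes 0.05 s, during which the arm holds its last target. There are 200 camera calls.

### The job

Take the loose wing stud out of the wooden block, fit it into the empty slot in the dust extractor's cover, push it in against its spring and give it a quarter turn clockwise (seen from above) until it locks, with its wing crosswise to the slot like the stud already fastened beside it; then let go. Press gently, only as far as it needs and never hard onto the bottom, and leave the cup, the egg and the brush pot where they stand.

Things in the scene. Friction and masses are not known exactly. Their poses are not given: they have to be found in the camera images.
- stud: Loose plain steel wing stud, about 110 g, upright; unchanged by a half turn. Origin: centre of its flat lower tip, z up its axis, x along wing and cross pin. Above the tip: shank 12 mm across; square cross pin centred at 6 mm, 5 mm thick, 26 mm end to end; flange 24 mm across from 34 to 38 mm; upright flat wing 44 mm long (x), 10 mm thick (y), from 38 to 72 mm.
- stud_grip (a point): Point to grip the stud at, on its axis in the wing, 60 mm above the tip, 22 mm above the flange's top, 12 mm below the wing's top. Pinch the 10 mm thickness (stud y) from above, fingertips above the flange.
- extractor: Fixed grey bench dust extractor, 200 x 240 mm, 75 mm high, aluminium cover on top. Origin: centre of its underside on the table; x towards the hinge side, z up. Two slots in the cover, both long in x: the empty one at (0, +50) mm; at (0, -60) mm one with a like stud, already locked, its wing along y (leave it).
- slot (a point): Centre of the empty slot at the cover's top surface, axes as the extractor's. 31 mm long (x), 17 mm wide (y). The stud goes in with pin and wing along x. A lock ring and spring plunger lie below, greased, at a depth that differs from unit to unit and cannot be seen: the stud's tip meets the plunger 15.5 to 25.5 mm below the surface.
- spring (a point): Point 20 mm under the slot, for notes on the spring. From first touch it pushes back 1.5 N plus 2.4 N per mm. 5 mm on (13.5 N) the pin clears the ring and can turn; 6 mm on (15.9 N) is a rigid bottom. Over 22 N between stud and extractor (push, twist against parts) damages it: push with 14.5 to 16 N, also while turning. Let go part-way, the stud stays caught.
- ring (a point): Point 24 mm under the slot, for notes on the lock. Turn clockwise seen from above, wing from the extractor's x to its y: 90 degrees, and 6 degrees later a rigid stop. Released there, the stud springs up 2.5 mm, its pin held in a groove 8 mm wide, 2.5 mm deep: locked, flange 6 to 16 mm above the cover.
- block: Fixed light wood block, 90 x 70 x 41 mm. Origin: centre of its underside. The loose stud hangs by its flange in a 30 x 16 mm slot through the block's centre, slot and wing along the block's x, the stud's tip 7 mm above the table. Lift it 35 mm or more to free it.
- cup: White porcelain cup, 72 mm in diameter, 65 mm high, loose; origin at the centre of its underside. Bystander.
- egg: Dark blue porcelain egg on its foot, 105 mm in diameter, 166 mm high, loose; origin at the centre of its underside. Bystander.
- brush_pot: White pot with brushes, 84 mm in diameter, 95 mm high, brushes up to 235 mm high, loose; origin at the centre of its underside. Bystander.

How it is judged:
On the way:
1. the stud stands in the empty slot, its pin below the cover's surface, not yet turned (horizontal distance between stud and slot below 0.005 m and z of stud in the frame of slot below -0.0095 m and angle between the x axis of stud and the x axis of extractor, either way round below 0.4 rad), for 0.1 s.
At the end, for the whole second after the job is handed in: The stud is locked: wing and pin crosswise to the slot (along the extractor's y within 0.135 rad, about 8 degrees), axis within 5 mm of the slot's centre, tip 16.5 to 30.5 mm below the cover's surface, upright within 0.2 rad, released and at rest (angle between the x axis of stud and the y axis of extractor, either way round below 0.135 rad and horizontal distance between stud and slot below 0.005 m and z of stud in the frame of slot between -0.0305 and -0.0165 m and angle between stud's own z axis and vertical below 0.2 rad and linear speed of stud below 0.01 m/s and angular speed of stud below 0.1 rad/s); the robot touches nothing.
It fails at once if more than 22 N between the stud and the extractor (contact force between stud and extractor above 22 N).
It fails at once if the cup, the egg or the brush pot moved more than 20 mm or tipped (distance of any of cup, egg, brush_pot from where it was at the start of the episode above 0.02 m or angle between any of cup, egg, brush_pot's own z axis and vertical above 0.2 rad).
It also fails if it takes over 51 s, if anything falls off the work surface, if the arm or the gripper's body presses on something with over 40 N, if the wrist force passes 120 N, or if a joint passes its speed limit or range.

## Working session

There is one attempt and no reset: what is moved stays moved. The work goes in short steps, Python scripts to look and compute and a shell command to move; the robot and the scene stay as the last step left them, time stands still between calls to the robot, and variables do not carry over. Pictures are saved under pics/ and viewed, at most 10 in all, crops included, and the job is handed in when it is done.

```bash
mkdir -p pics; python3 - <<'E'
from workcell import manip,camera
import cv2,numpy as np
for n in("scene","top"):
    c=camera(n); np.savez(f"{n}.npz",**{k:np.array(v) for k,v in c.items()})
    cv2.imwrite(f"pics/{n}0.png",c["pixels"][:,:,::-1]); print(n,c["fx"],c["fy"],c["cx"],c["cy"],np.round(c["extrinsics"],3).tolist())
print(manip.get_obs())
E
```

```text
scene 502.77569049753697 502.77569049753697 325.4332420283482 241.8312278093108 [[0.37, 0.929, -0.013, -0.102], [0.579, -0.241, -0.779, -0.29], [-0.726, 0.281, -0.627, 1.421], [0.0, 0.0, 0.0, 1.0]]
top 464.9081691477945 464.9081691477945 311.2002867929007 243.03225278726157 [[0.021, -1.0, -0.007, -0.125], [-0.987, -0.019, -0.159, 0.523], [0.159, 0.01, -0.987, 0.917], [0.0, 0.0, 0.0, 1.0]]
{'clock': 0.1, 'joint_pos': array([ 1.19241269,  0.33280422, -0.06471233,  1.46084148,  0.02160327,
        1.34989728, -0.08848782]), 'joint_velocities': array([ 0.00094999, -0.00127495,  0.00149347, -0.00268255, -0.00011597,
        0.00198963, -0.0021916 ]), 'tau': array([ 1.36252540e-03, -6.26746917e+01,  4.92400874e-02, -3.92429888e+01,
        1.63028331e-02,  7.04646256e-03, -5.80252117e-05]), 'position': array([ 0.21762768, -0.58563343,  0.30320581]), 'ee_rot': array([ 9.84214896e-01,  1.76976395e-01, -1.38134684e-04, -6.11960115e-04]), 'ft_force': array([-0.29799098, -0.50548534,  1.24664337]), 'torque': array([ 0.03958105, -0.02809945,  0.00499993]), 'grasp_force': 0.0, 'grip_width': 0.9996827432666497}
```

View pics/top0.png

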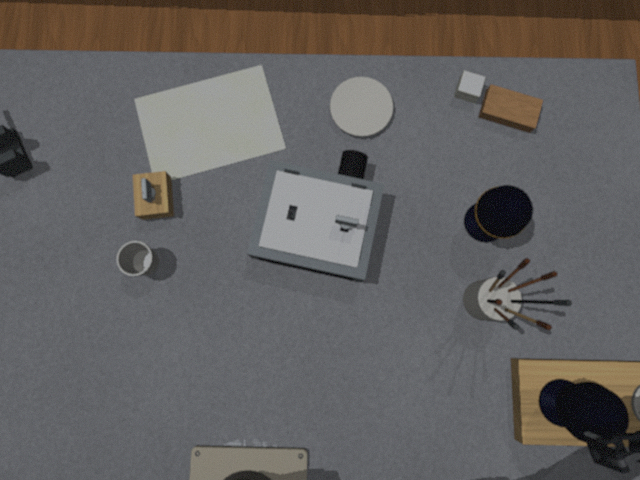

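View pics/scene0.png

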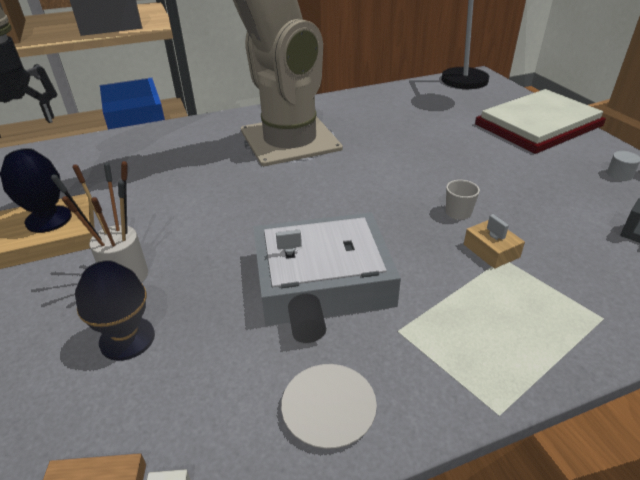

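The top view shows the block at (153,195) with the stud wing at about (146,188), the empty slot at (292,213), and the locked stud at (345,222). The scene view shows the hinges on the far (+x) side, the slot at (349,246), and the loose wing at (497,227).

```bash
cat > h.py <<'E'
import numpy as np,cv2
def ray(c,uv,fish=False):
    uv=np.asarray(uv,float).reshape(-1,2); E=c["extrinsics"]; R=E[:3,:3]; o=-R.T@E[:3,3]
    p=np.c_[(uv[:,0]-c["cx"])/c["fx"],(uv[:,1]-c["cy"])/c["fy"]]
    if fish:
        r=np.linalg.norm(p,axis=1,keepdims=True)+1e-12; d=np.c_[p/r*np.sin(r),np.cos(r)]
    else: d=np.c_[p,np.ones(len(p))]
    return o,d@R
def plane(c,uv,z,fish=False):
    o,d=ray(c,uv,fish); return o+d*((z-o[2])/d[:,2])[:,None]
def load(n): return dict(np.load(n+".npz"))
def blob(mask,near):
    n,l,s,ce=cv2.connectedComponentsWithStats(mask.astype(np.uint8))
    ok=[i for i in range(1,n) if s[i,4]>15]
    i=min(ok,key=lambda i:np.linalg.norm(ce[i]-near)); return l==i,ce[i],s[i]
def rect(pts):
    (c,s,a)=cv2.minAreaRect((np.asarray(pts)[:,:2]*1000).astype(np.float32))
    b=cv2.boxPoints((c,s,a)); e=[b[1]-b[0],b[2]-b[1]]; e=max(e,key=np.linalg.norm)
    return np.round(c,1),np.round(s,1),round(float(np.degrees(np.arctan2(e[1],e[0]))),1)
E
python3 - <<'E'
from h import *
c=load("top"); im=c["pixels"]; g=im.astype(int); hsv=cv2.cvtColor(im,cv2.COLOR_RGB2HSV)
def px(m): y,x=np.nonzero(m); return np.c_[x,y]
roi=np.zeros(im.shape[:2],bool); roi[165:285,245:390]=1
m,ce,s=blob((hsv[...,2]>130)&roi,(310,220)); print("cover",s,rect(plane(c,px(m),.075)))
roi[:]=0; roi[203:222,284:300]=1
m,ce,s=blob((hsv[...,2]<110)&roi,(292,213)); print("slot",ce,s,plane(c,ce,.075),rect(plane(c,px(m),.075)))
roi[:]=0; roi[165:225,125:180]=1
m,ce,s=blob((hsv[...,1]>90)&(hsv[...,2]>80)&roi,(153,195)); print("block",s,rect(plane(c,px(m),.041)))
m,ce,s=blob((hsv[...,1]<60)&(hsv[...,2]>110)&roi,(147,188)); print("wing",ce,s,plane(c,ce,.079),rect(plane(c,px(m),.079)))
big=cv2.resize(np.hstack([im[165:225,120:180],im[190:250,270:330]]),None,fx=6,fy=6,interpolation=cv2.INTER_CUBIC); cv2.imwrite("pics/crop1.png",big[:,:,::-1])
E
```

```text
cover [ 259  170  114   97 7429] (array([ 571.6, -122.3]), array([200.9, 160.8]), 78.7)
slot [291.49565217 212.43478261] [287 205  10  16 115] [[ 0.58103081 -0.0734386   0.075     ]] (array([581.1, -73.5]), array([15.8, 29.5]), -9.6)
block [ 133  172   36   45 1087] (array([623.8, 225.9]), array([90.4, 70.6]), 7.9)
wing [143.15217391 187.59782609] [141 178   5  21  92] [[0.62580283 0.2280375  0.079     ]] (array([625. , 228.3]), array([42.1,  8.1]), 4.5)
```

View pics/crop1.png

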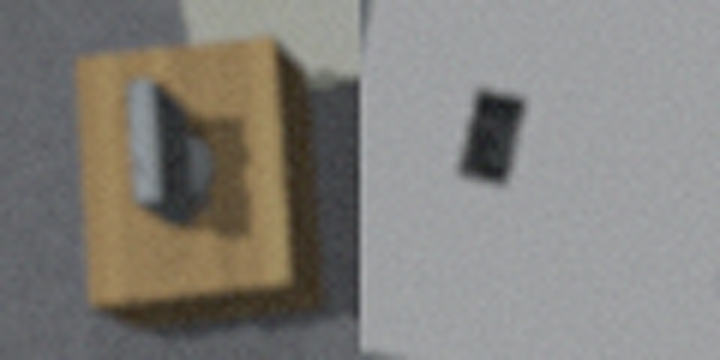

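The crop shows the wing top at an angle of about 5° over the block, with the wing leaning left in the view because of its height. The slot is a clean dark rectangle. Coarse poses are stud (0.625, 0.228) at yaw ~5° and slot (0.581, -0.073) at yaw ~-10°. Next I lift and pre-turn so that joint 7 has room for the clockwise quarter turn.

```bash
cat > go.py <<'E'
import sys,numpy as np
from workcell import manip
from scipy.spatial.transform import Rotation as R
def yaw(o): x=R.from_quat(o["ee_rot"]).as_matrix()[:,0]; return np.degrees(np.arctan2(x[1],x[0]))
if __name__=="__main__":
    o=manip.get_obs(); M=R.from_quat(o["ee_rot"]).as_matrix(); a=[float(v) for v in sys.argv[1:]]
    print("t",round(o["clock"],2),"pos",np.round(o["position"]*1000,1),"yaw",round(yaw(o),2),"j7",round(o["joint_pos"][6],2),"tilt",np.round(M[:2,2],4),"F",np.round(o["ft_force"],2),"w",round(o["grip_width"],3))
    if a:
        d=M.T@(np.array(a[:3])-o["position"]*1000); t=-np.radians((a[3]-yaw(o)+180)%360-180)
        print("shift mm",np.round(d,1),"twist",round(t,4))
E
python3 -m creep '[[[0,0,-24],-0.12],[[0,0,-48],-0.24],[[0,0,-72],-0.36],[[0,0,-96],-0.48],[[0,0,-115],-0.6]]'; python3 go.py 625 228 420 184.5
```

```text
clock: 0.52
position: [0.2177, -0.5858, 0.4206]
ee_rot: [0.887, 0.463, -0.0, 0.0]
ft_force: [0.5, -1.2, 0.4]
grip_width: 0.999
grasp_force: 0.0
t 0.52 pos [ 217.7 -585.8  420.6] yaw 55.1 j7 0.51 tilt [ 0.0003 -0.0008] F [ 0.51 -1.21  0.38] w 0.999
shift mm [ 9.005e+02 -1.315e+02  1.000e-01] twist -2.2584
```

```bash
python3 -m creep '[[[39,-5.7,0],-0.12],[[78,-11.4,0],-0.24],[[117,-17,0],-0.36],[[156,-23,0],-0.48],[[195,-28.5,0],-0.6]]' >/dev/null; python3 go.py 625 228 420 184.5
```

```text
t 0.93 pos [ 307.4 -408.2  418.6] yaw 89.47 j7 0.81 tilt [-0.0005  0.0002] F [ 1.07 -0.06 -0.48] w 1.001
shift mm [639.1 311.8  -1.5] twist -1.6586
```

```bash
python3 -m creep '[[[35,17,0],-0.12],[[70,34,0],-0.24],[[105,51,0],-0.36],[[140,68,0],-0.48],[[175,85,0],-0.6]]' >/dev/null; python3 go.py 610 228 300 184.5
```

```text
t 1.35 pos [ 394.9 -234.5  418.7] yaw 123.85 j7 1.06 tilt [-0.0003 -0.0003] F [ 0.43 -1.12  0.45] w 1.004
shift mm [264.3 436.3 118.5] twist -1.0586
```

```bash
python3 -m creep '[[[20,33,0],-0.11],[[40,66,0],-0.22],[[60,99,0],-0.33],[[80,132,0],-0.44],[[100,165,0],-0.55]]' >/dev/null; python3 go.py 610 228 300 184.5
```

```text
t 1.77 pos [477.1 -60.1 418.9] yaw 155.32 j7 1.17 tilt [ 0.0001 -0.0005] F [ 1.78 -0.22  0.11] w 1.0
shift mm [ -0.4 317.3 118.8] twist -0.5092
```

```bash
python3 -m creep '[[[0,39,0],-0.11],[[0,78,0],-0.22],[[0,117,0],-0.33],[[0,156,0],-0.44],[[0,195,12],-0.509]]' >/dev/null; python3 go.py 610 228 300 184.5
```

```text
t 2.18 pos [560.2 116.6 408.5] yaw -175.52 j7 1.2 tilt [0.0029 0.0004] F [ 1.42 -0.22  0.74] w 0.997
shift mm [-58.  107.2 108.7] twist -0.0004
```

```bash
python3 -m creep '[[[-12,22,20],0],[[-24,44,40],0],[[-36,66,65],0],[[-48,88,88],0],[[-58,107,109],0]]' >/dev/null; python3 -m creep '[[[0,0,0],0],[[0,0,0],0]]' >/dev/null; python3 go.py 625 228 300 184.5; python3 - <<'E'
from workcell import camera
import numpy as np,cv2
c=camera("wrist"); np.savez("wrist.npz",**{k:np.array(v) for k,v in c.items()}); cv2.imwrite("pics/w1.png",c["pixels"][:,:,::-1]); E=c["extrinsics"]; print(c["fx"],c["cx"],c["cy"],-E[:3,:3].T@E[:3,3],E[2,:3])
E
```

```text
t 2.77 pos [608.6 226.7 296. ] yaw -175.68 j7 0.97 tilt [-0.0034 -0.0003] F [-0.86  0.23  0.35] w 0.998
shift mm [-16.4   0.1  -4. ] twist -0.0031
371.64829954431775 319.602809640529 237.94540093908117 [0.53299    0.22116321 0.36639543] [ 0.29552003  0.02221626 -0.95507819]
```

View pics/w1.png

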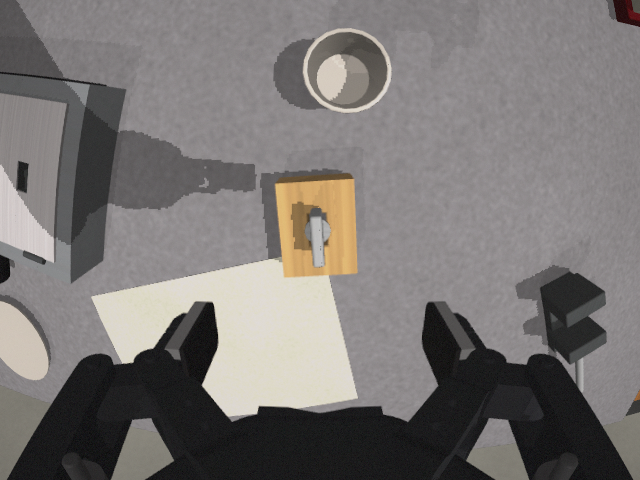

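The wrist view shows the block centred at (318,227), the loose wing from about (317,208) to (320,267), and the fingertips at (205,320) and (435,320). Next I measure the wing top and block top.

```bash
python3 - <<'E'
from h import *
c=load("wrist"); im=c["pixels"]; hsv=cv2.cvtColor(im,cv2.COLOR_RGB2HSV)
def px(m): y,x=np.nonzero(m); return np.c_[x,y]
roi=np.zeros(im.shape[:2],bool); roi[170:285,265:365]=1
m,ce,s=blob((hsv[...,1]>90)&(hsv[...,2]>130)&roi,(318,227)); m=cv2.morphologyEx(m.astype(np.uint8),cv2.MORPH_CLOSE,np.ones((25,25)))
print("block",s,rect(plane(c,px(m),.041,True)))
roi[:]=0; roi[195:275,300:340]=1
for th in(115,130,145,160):
    m,ce,s=blob((hsv[...,1]<70)&(hsv[...,2]>th)&roi,(318,245)); P=plane(c,px(m),.079,True); print("wing",th,ce,s,np.round(P.mean(0)*1000,1),rect(P))
big=cv2.resize(im[165:285,258:378],None,fx=5,fy=5,interpolation=cv2.INTER_CUBIC); cv2.imwrite("pics/crop2.png",big[:,:,::-1])
E
```

```text
block [ 275  179   82   98 6153] (array([625.6, 225.8]), array([90.1, 70. ]), 7.7)
wing 115 [317.59852217 238.47906404] [305 216  26  51 812] [622.6 226.3  79. ] (array([625.1, 226.3]), array([42.7, 20.1]), 3.7)
wing 130 [318.58741259 239.53566434] [310 217  21  50 715] [623.5 227.1  79. ] (array([625.1, 229.1]), array([42.4, 15.8]), 7.5)
wing 145 [318.80401235 239.63117284] [311 217  20  50 648] [623.5 227.3  79. ] (array([625.3, 228.9]), array([41.9, 15.3]), 4.7)
wing 160 [317.33954451 242.06004141] [311 217  14  50 483] [625.7 226.3  79. ] (array([625.6, 226.6]), array([42. ,  8.8]), 7.7)
```

View pics/crop2.png

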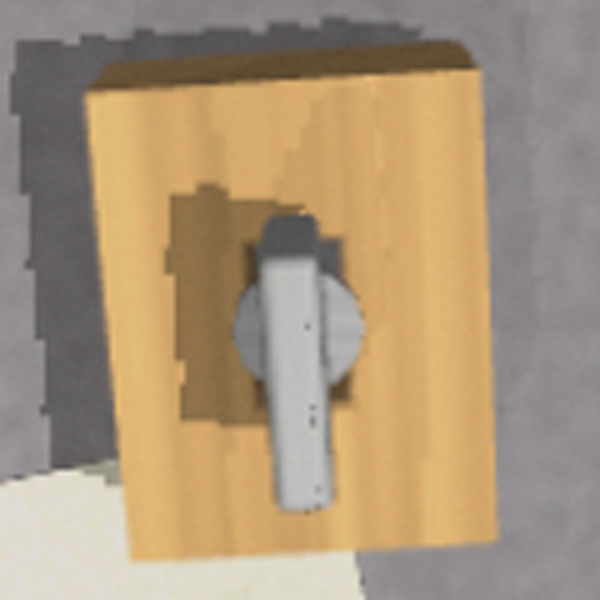

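Stud at (625.6, 226.4), yaw 7.7°, matching the block axis. I move above it and descend.

```bash
python3 go.py 625.6 226.4 122 187.7; python3 -m creep '[[[-8,0,30],-0.03],[[-17,0,60],-0.058],[[-17,0,85],-0.058],[[-17,0,105],-0.058],[[-17,0,110],-0.058]]' 0.6 100 >/dev/null;  python3 -m creep '[[[0,0,0],0],[[0,0,0],0]]' >/dev/null; python3 go.py 625.6 226.4 122 187.7
```

```text
t 2.82 pos [609.1 225.7 297.6] yaw -175.78 j7 0.97 tilt [-0.0011 -0.0002] F [ 0.46 -0.74  1.09] w 1.0
shift mm [-16.7  -0.5 175.6] twist -0.0607
t 3.4 pos [626.9 226.6 189.9] yaw -172.55 j7 0.99 tilt [0.0022 0.0004] F [-0.13 -0.52  0.19] w 0.596
shift mm [ 1.5 -0.  67.9] twist -0.0043
```

```bash
python3 -m creep '[[[1,0,25],0],[[1,0,45],0],[[1,0,58],0],[[1,0,66],0],[[1,0,66],0]]' >/dev/null; python3 go.py 625.6 226.4 122 187.7;  python3 -m creep '[[[0,0,0],0],[[0,0,0],0]]' >/dev/null; python3 go.py 625.6 226.4 122 187.7
```

```text
t 3.82 pos [625.1 226.6 121.4] yaw -172.5 j7 0.95 tilt [-0.0007 -0.0005] F [-0.3  -0.77  0.36] w 0.601
shift mm [-0.4 -0.3 -0.6] twist -0.0034
t 3.98 pos [625.9 227.3 123.5] yaw -172.49 j7 0.95 tilt [0.0019 0.0008] F [-0.07 -0.03  0.29] w 0.603
shift mm [ 0.4 -0.8  1.5] twist -0.0033
```

Good; I close.

```bash
python3 -m creep '[[[0,0,0],0],[[0,0,0],0],[[0,0,0],0],[[0,0,0],0],[[0,0,0],0]]' 0 100;python3 -m creep '[[[0,0,0],0],[[0,0,0],0],[[0,0,0],0]]'; python3 go.py
```

```text
clock: 4.4
position: [0.6255, 0.2269, 0.1226]
ee_rot: [-0.065, 0.998, 0.0, 0.0]
ft_force: [-0.5, -0.5, 5.4]
grip_width: 0.097
grasp_force: 97.7
clock: 4.65
position: [0.6255, 0.227, 0.1225]
ee_rot: [-0.065, 0.998, 0.0, 0.0]
ft_force: [-0.5, -1.4, 5.7]
grip_width: 0.101
grasp_force: 97.8
t 4.65 pos [625.5 227.  122.5] yaw -172.49 j7 0.95 tilt [0.0009 0.0001] F [-0.49 -1.38  5.69] w 0.101
```

```bash
python3 -m creep '[[[0,0,-15],0],[[0,0,-35],0],[[0,0,-60],0],[[0,0,-90],0],[[0,0,-120],0]]' >/dev/null; python3 -m creep '[[[0,0,0],0],[[0,0,0],0]]'; python3 go.py 581 -73.5 242 169.5
```

```text
clock: 5.23
position: [0.6256, 0.2275, 0.2444]
ee_rot: [-0.066, 0.998, 0.0, 0.002]
ft_force: [-0.7, -0.7, -2.2]
grip_width: 0.102
grasp_force: 97.5
t 5.23 pos [625.6 227.5 244.4] yaw -172.47 j7 1.01 tilt [0.0032 0.0011] F [-0.75 -0.67 -2.17] w 0.102
shift mm [  83.7 -292.5    2. ] twist 0.3147
```

```bash
python3 -m creep '[[[8,-30,0],0.05],[[18,-68,0],0.1],[[29,-106,0],0.17],[[41,-144,0],0.24],[[52,-180,0],0.3147]]' >/dev/null; python3 -m creep '[[[0,-20,0],0],[[0,-40,0],0],[[0,-50,0],0],[[0,-50,0],0],[[0,-50,0],0]]'; python3 go.py 581 -73.5 242 169.5; python3 - <<'E'
from workcell import camera
import numpy as np,cv2
c=camera("wrist"); np.savez("wrist2.npz",**{k:np.array(v) for k,v in c.items()}); cv2.imwrite("pics/w2.png",c["pixels"][:,:,::-1])
E
```

```text
clock: 6.07
position: [0.5879, -0.007, 0.2415]
ee_rot: [0.092, 0.996, 0.0, -0.0]
ft_force: [-0.1, 1.0, -1.2]
grip_width: 0.101
grasp_force: 97.7
t 6.07 pos [587.9  -7.  241.5] yaw 169.48 j7 1.11 tilt [-0.0008  0.0005] F [-0.15  1.02 -1.17] w 0.101
shift mm [ -5.4 -66.7  -0.5] twist -0.0003
```

View pics/w2.png

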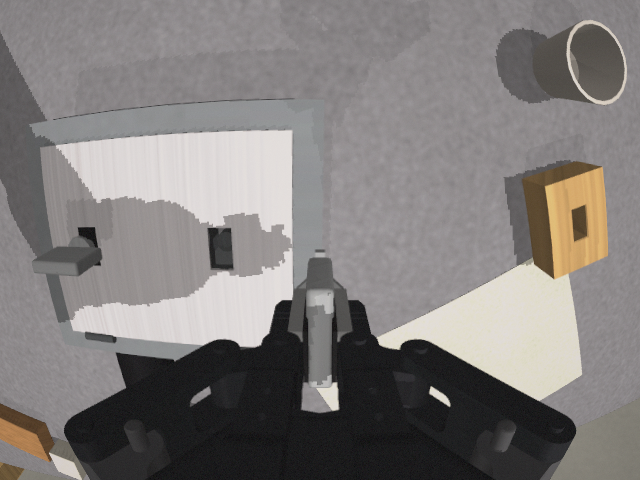

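The slot is at about (221,248), partly in the gripper's shadow. The stud is held centrally at (319,330), with its lower end at (320,254), and the block slot is empty. Next I measure the slot edges on the cover plane.

```bash
python3 - <<'E'
from h import *
c=load("wrist2"); im=c["pixels"]; hsv=cv2.cvtColor(im,cv2.COLOR_RGB2HSV)
def px(m): y,x=np.nonzero(m); return np.c_[x,y]
roi=np.zeros(im.shape[:2],bool); roi[215:285,195:245]=1
for th in(70,90,105,115):
    m,ce,s=blob((hsv[...,2]<th)&roi,(221,248)); print("slot",th,ce,s,rect(plane(c,px(m),.075,True)))
roi[:]=0; roi[105:360,30:300]=1
m,ce,s=blob((hsv[...,2]>200)&roi,(170,250)); print("cover bright",s)
# right cover edge points: last bright pixel in rows
ys=np.r_[140:200,290:335]; xs=[np.nonzero(m[y,:300])[0].max() for y in ys]
P=plane(c,np.c_[xs,ys],.075,True); f=np.polyfit(P[:,0],P[:,1],1); print("edge yaw",np.degrees(np.arctan(f[0])),"resid",np.std(P[:,1]-np.polyval(f,P[:,0])))
big=np.hstack([cv2.resize(im[208:288,181:261],None,fx=5,fy=5,interpolation=cv2.INTER_CUBIC),cv2.resize(im[240:320,280:360],None,fx=5,fy=5,interpolation=cv2.INTER_CUBIC)]); cv2.imwrite("pics/crop3.png",big[:,:,::-1])
# expected pixel of tip: project TCP-frame points
def proj(p):
    E=c["extrinsics"]; q=E[:3,:3]@p+E[:3,3]; r=np.hypot(q[0],q[1]); t=np.arctan2(r,q[2]); return c["cx"]+c["fx"]*t*q[0]/r, c["cy"]+c["fy"]*t*q[1]/r
from workcell import manip
from scipy.spatial.transform import Rotation as R
o=manip.get_obs(); M=R.from_quat(o["ee_rot"]).as_matrix(); T=o["position"]
for n,v in dict(tip=(0,0,.114),pin_cam=(.013,0,.108),pin_far=(-.013,0,.108),wingtop_cam=(.022,0,.042),wingtop_far=(-.022,0,.042)).items(): print(n,np.round(proj(T+M@np.array(v)),1))
E
```

```text
slot 70 [220.12064965 248.01508121] [208 228  25  41 862] (array([580.8, -75.2]), array([16.1, 29.3]), -11.3)
slot 90 [220.1784141  248.17400881] [208 228  25  42 908] (array([581.2, -75.2]), array([16.3, 30.1]), -11.5)
slot 105 [220.16563147 248.38302277] [207 228  27  42 966] (array([581.3, -75.3]), array([16.7, 30.3]), -11.3)
slot 115 [220.15714286 248.36428571] [207 228  27  42 980] (array([581.3, -75.2]), array([17.1, 30.2]), -11.1)
cover bright [   70   248   223    99 10106]Traceback (most recent call last):
  File "<stdin>", line 10, in <module>
    return umr_maximum(a, axis, None, out, keepdims, initial, where)
ValueError: zero-size array to reduction operation maximum which has no identity
```

```bash
python3 - <<'E'
from h import *
c=load("wrist2"); im=c["pixels"]
big=cv2.resize(im[235:395,270:370],None,fx=5,fy=5,interpolation=cv2.INTER_CUBIC)[:600]
E=c["extrinsics"]
def proj(p):
    q=E[:3,:3]@p+E[:3,3]; r=np.hypot(q[0],q[1]); t=np.arctan2(r,q[2]); return np.array([c["cx"]+c["fx"]*t*q[0]/r, c["cy"]+c["fy"]*t*q[1]/r])
from workcell import manip
from scipy.spatial.transform import Rotation as R
o=manip.get_obs(); M=R.from_quat(o["ee_rot"]).as_matrix(); T=o["position"]; print(T)
pts=dict(tip=(0,0,.114),pin_cam=(.013,0,.1055),pin_far=(-.013,0,.1055),flange_cam=(.012,0,.076),wt_cam=(.022,0,.042),wt_far=(-.022,0,.042),wb_cam=(.022,0,.076))
for n,v in pts.items():
    p=proj(T+M@np.array(v)); print(n,np.round(p,1)); q=(p-[270,235])*5; cv2.circle(big,tuple(int(a) for a in q),3,(255,0,0),-1)
cv2.imwrite("pics/crop3.png",big[:,:,::-1])
E
```

```text
[ 0.58798953 -0.00589554  0.24167248]
tip [321.2 270.6]
pin_cam [321.2 253.1]
pin_far [321.3 299.4]
flange_cam [321.5 278.5]
wt_cam [322. 292.]
wt_far [321.9 392.2]
wb_cam [321.5 256.6]
```

View pics/crop3.png

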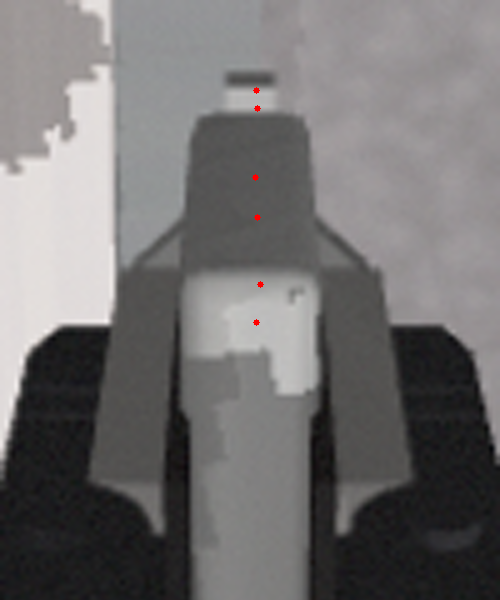

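The overlay shows the stud upright, with pin and wing about 1.3 px left of where predicted. That is a camera bias of roughly 0.5–0.8 mm, so I use slot (581.5, -74.4), yaw -11.2°.

```bash
python3 go.py 581.5 -74.4 200 168.8; python3 -m creep '[[[-2,-28,0],0.01],[[-4,-60,10],0.012],[[-5,-67.5,25],0.012],[[-5,-67.5,38],0.012],[[-5,-67.5,42],0.012]]' >/dev/null; python3 -m creep '[[[0,0,0],0],[[0,0,0],0],[[0,0,0],0]]' >/dev/null; python3 - <<'E'
from workcell import camera,manip
from go import yaw
import numpy as np
P=[];F=[];Y=[]
for i in range(6):
    c=camera("top" if i==5 else "wrist"); o=manip.get_obs(); P.append(o["position"]*1000);F.append(o["ft_force"]);Y.append(yaw(o))
    if i==4: np.savez("wrist3.npz",**{k:np.array(v) for k,v in c.items()})
print(np.mean(P,0),np.std(P,0),np.mean(F,0),np.std(F,0),np.mean(Y),o["clock"])
from h import *
c=load("wrist3"); cv2.imwrite("pics/w3.png",c["pixels"][140:440,160:480,::-1].repeat(2,0).repeat(2,1))
E
python3 go.py 581.5 -74.4 200 168.8
```

```text
t 6.12 pos [588.   -5.9 241.7] yaw 169.58 j7 1.11 tilt [-0.0004  0.0009] F [-0.85  1.2  -2.11] w 0.103
shift mm [ -6.  -68.6  41.6] twist 0.0136
[581.01263796 -74.21870582 200.535589  ] [0.14560614 0.41050852 0.20183281] [ 0.12523518 -0.27490547 -1.42367654] [0.41752817 0.21396599 0.30581178] 168.84527403339547 7.0833
t 7.08 pos [580.8 -74.7 200.3] yaw 168.8 j7 1.2 tilt [ 0.0005 -0.0002] F [-0.06 -0.46 -0.92] w 0.097
shift mm [-0.6  0.4  0.3] twist 0.0001
```

View pics/w3.png

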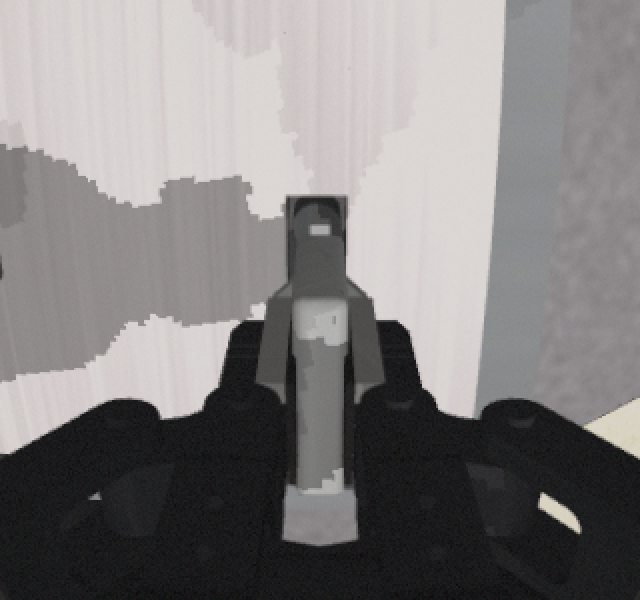

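The slot runs 287–348 px wide in this 2× crop, so its centre is 317.5. The pin end is at (320,230), so the stud is about 0.7 mm too far to the right (+y). Next I check the offset along the slot.

```bash
python3 - <<'E'
from h import *
c=load("wrist3"); a=np.radians(-11.2); ex=np.array([np.cos(a),np.sin(a)]); ey=np.array([-ex[1],ex[0]])
def rel(p): d=p[0,:2]*1000-[581.0,-74.3]; return np.round([d@ex,d@ey],1)
f=lambda u,v,z: rel(plane(c,[u/2+160,v/2+140],z,True))
print("slot near-end corners",f(287,197,.075),f(348,197,.075))
for v,z in((225,.0935),(235,.0885),(225,.0885)): print("pin end",v,z,f(320,v,z))
print("wing top near",f(320,298,.157),"far",f(320,490,.157))
b=c["pixels"][:,:,1]; print(b[232:262,320], b[246:258,312:326].tolist()[3:9])
E
```

```text
slot near-end corners [-14.3  -8.7] [-14.3   8.1]
pin end 225 0.0935 [-12.7   0.4]
pin end 235 0.0885 [-8.1  0.4]
pin end 225 0.0885 [-10.9   0.4]
wing top near [-22.4   0.3] far [19.6  0.3]
[195 195 194 195 196 152  85  41  37  42  53  56  56  57  55  61  60  73
  82  81 126 170 168 169 169 125  84  81  81  81] [[80, 80, 82, 82, 81, 81, 82, 80, 73, 73, 71, 73, 71, 60], [77, 80, 82, 80, 80, 83, 80, 80, 82, 82, 81, 82, 74, 64], [80, 80, 82, 82, 80, 81, 86, 84, 81, 82, 83, 83, 74, 67], [81, 81, 89, 110, 124, 126, 126, 126, 126, 126, 128, 124, 108, 78], [78, 81, 104, 141, 170, 168, 168, 171, 170, 169, 170, 171, 142, 91], [77, 79, 102, 141, 169, 169, 172, 169, 168, 168, 168, 168, 145, 92]]
```

```bash
python3 -m creep '[[[-0.9,-0.6,0],0],[[-0.9,-0.6,3],0],[[-0.9,-0.6,6],0],[[-0.9,-0.6,9],0],[[-0.9,-0.6,11],0]]'; python3 -m creep '[[[0,0,1],0],[[0,0,2],0],[[0,0,3],0],[[0,0,4],0],[[0,0,4],0]]';
```

```text
clock: 7.5
position: [0.5812, -0.0756, 0.1883]
ee_rot: [0.098, 0.995, -0.0, -0.0]
ft_force: [-0.1, -0.2, -1.2]
grip_width: 0.1
grasp_force: 97.9
clock: 7.92
position: [0.5814, -0.0756, 0.1847]
ee_rot: [0.098, 0.995, -0.0, -0.0]
ft_force: [1.0, -0.5, -2.1]
grip_width: 0.097
grasp_force: 97.9
```

```bash
python3 -m creep '[[[0,0,1],0],[[0,0,2],0],[[0,0,3],0],[[0,0,4],0],[[0,0,4],0]]'; python3 -m creep '[[[0,0,1],0],[[0,0,2],0],[[0,0,3],0],[[0,0,4],0],[[0,0,4],0]]'
```

```text
clock: 8.33
position: [0.5814, -0.0756, 0.1807]
ee_rot: [0.098, 0.995, -0.0, -0.0]
ft_force: [-0.1, -0.3, -2.2]
grip_width: 0.097
grasp_force: 97.9
clock: 8.75
position: [0.5814, -0.0756, 0.1767]
ee_rot: [0.098, 0.995, -0.0, -0.0]
ft_force: [0.6, 0.3, -1.0]
grip_width: 0.093
grasp_force: 97.9
```

```bash
for i in 1; do python3 -m creep '[[[0,0,0.7],0],[[0,0,1.4],0],[[0,0,2],0],[[0,0,2],0]]' | grep -E 'pos|ft'; done; python3 -m creep '[[[0,0,0.7],0],[[0,0,1.4],0],[[0,0,2],0],[[0,0,2],0]]'| grep -E 'pos|ft'
```

```text
position: [0.5814, -0.0756, 0.1748]
ft_force: [-0.9, -0.7, -1.7]
position: [0.5815, -0.0756, 0.173]
ft_force: [-1.4, 0.6, -0.1]
```

```bash
python3 -m creep '[[[0,0,0.7],0],[[0,0,1.4],0],[[0,0,2],0],[[0,0,2],0]]'| grep -E 'pos|ft'
```

```text
position: [0.5816, -0.0756, 0.1712]
ft_force: [-1.9, -0.0, 5.4]
```

```bash
cat > rd.py <<'E'
from workcell import camera,manip
from go import yaw
import numpy as np
P=[];F=[];Y=[];T=[]
for i in range(6):
    camera("wrist"); o=manip.get_obs(); P.append(o["position"]*1000);F.append(o["ft_force"]);Y.append(yaw(o));T.append(o["torque"])
print("t",round(o["clock"],2),np.round(np.mean(P,0),2),"F",np.round(np.mean(F,0),2),"+-",np.round(np.std(F,0),2),"Tq",np.round(np.mean(T,0),3),"yaw",round(np.mean(Y),2))
E
python3 rd.py; python3 -m creep '[[[0,0,0.5],0],[[0,0,1],0],[[0,0,1],0]]'| grep -E 'pos|ft'; python3 rd.py
```

```text
t 10.05 [581.58 -75.58 171.15] F [-1.41  0.27  4.52] +- [0.55 0.34 0.39] Tq [-0.009  0.336 -0.023] yaw 168.8
position: [0.5816, -0.0756, 0.1701]
ft_force: [-2.5, 0.0, 6.9]
t 10.6 [581.61 -75.57 170.22] F [-1.52  0.23  6.69] +- [0.28 0.48 0.36] Tq [-0.008  0.472 -0.014] yaw 168.8
```

```bash
python3 -m creep '[[[0.5,0,0],0],[[0.5,0,0.5],0],[[0.5,0,1],0],[[0.5,0,1.5],0],[[0.5,0,1.5],0]]'| grep -E 'pos|ft'; python3 rd.py
```

```text
position: [0.5815, -0.0756, 0.1691]
ft_force: [-0.3, 0.0, 9.2]
t 11.32 [581.48 -75.54 169.17] F [-1.54 -0.31  8.88] +- [0.3 0.6 0.3] Tq [-0.072  0.395 -0.002] yaw 168.79
```

```bash
python3 -m creep '[[[0,0,0.5],0],[[0,0,1],0],[[0,0,1.5],0],[[0,0,1.5],0]]'| grep -E 'pos|ft'; python3 rd.py
```

```text
position: [0.5816, -0.0756, 0.1679]
ft_force: [-2.6, -0.6, 11.4]
t 11.95 [581.54 -75.53 167.99] F [-2.49 -0.22 11.95] +- [0.36 0.5  0.61] Tq [-0.063  0.698  0.016] yaw 168.79
```

```bash
python3 -m creep '[[[0,0,0.4],0],[[0,0,0.8],0],[[0,0,0.8],0]]'| grep -E 'pos|ft'; python3 rd.py
```

```text
position: [0.5816, -0.0755, 0.1673]
ft_force: [-4.0, -0.5, 12.9]
t 12.5 [581.58 -75.52 167.34] F [-3.31 -0.36 13.66] +- [0.13 0.37 0.46] Tq [-0.071  0.855  0.017] yaw 168.79
```

```bash
python3 -m creep '[[[0,0,0],0.04],[[0,0,0],0.08],[[0,0,0],0.12],[[0,0,0],0.12]]'| grep -E 'pos|ft'; python3 rd.py
```

```text
position: [0.5821, -0.0755, 0.1676]
ft_force: [-1.2, -0.2, 13.0]
t 13.13 [582.02 -75.48 167.58] F [-1.09 -0.25 12.82] +- [0.5  0.75 0.46] Tq [-0.075  0.332  0.036] yaw 161.91
```

```bash
python3 -m creep '[[[0,0,0.4],0.04],[[0,0,0.4],0.1],[[0,0,0.4],0.16],[[0,0,0.4],0.2],[[0,0,0.4],0.2]]'| grep -E 'pos|ft'; python3 rd.py
```

```text
position: [0.5823, -0.0755, 0.1674]
ft_force: [-0.2, -0.4, 12.2]
t 13.85 [582.31 -75.47 167.41] F [-0.18 -0.35 13.19] +- [0.36 0.87 0.46] Tq [-0.084  0.092  0.004] yaw 150.45
```

```bash
python3 -m creep '[[[0,0,0.2],0.07],[[0,0,0.2],0.14],[[0,0,0.2],0.22],[[0,0,0.2],0.3],[[0,0,0.2],0.3]]'| grep -E 'pos|ft'; python3 rd.py
```

```text
position: [0.5824, -0.0755, 0.1673]
ft_force: [1.0, 0.1, 12.4]
t 14.57 [582.42 -75.51 167.32] F [ 0.03 -0.4  13.72] +- [0.36 0.35 0.47] Tq [-0.094  0.018 -0.003] yaw 133.26
```

```bash
python3 -m creep '[[[0,0,0],0.08],[[0,0,0],0.17],[[0,0,0],0.26],[[0,0,0],0.35],[[0,0,0],0.35]]'| grep -E 'pos|ft'; python3 rd.py
```

```text
position: [0.5824, -0.0755, 0.1674]
ft_force: [-0.9, -0.6, 12.7]
t 15.28 [582.45 -75.55 167.35] F [-0.23 -0.24 13.08] +- [0.62 0.21 0.37] Tq [-0.113  0.009 -0.036] yaw 113.2
```

```bash
python3 -m creep '[[[0,0,0.2],0.08],[[0,0,0.2],0.16],[[0,0,0.2],0.24],[[0,0,0.2],0.3],[[0,0,0.2],0.3]]'| grep -E 'pos|ft'; python3 rd.py
```

```text
position: [0.5825, -0.0756, 0.1672]
ft_force: [0.6, -0.0, 13.4]
t 16.0 [582.48 -75.58 167.22] F [-0.23 -0.68 13.86] +- [0.39 0.28 0.43] Tq [-0.11   0.018  0.029] yaw 96.02
```

```bash
python3 -m creep '[[[0,0,0],0.08],[[0,0,0],0.16],[[0,0,0],0.24],[[0,0,0],0.32],[[0,0,0],0.32]]'| grep -E 'pos|ft'; python3 rd.py
```

```text
position: [0.5821, -0.0754, 0.1671]
ft_force: [-2.4, 0.8, 14.3]
t 16.72 [582.11 -75.38 167.09] F [-1.86  0.1  14.16] +- [0.29 0.2  0.47] Tq [ 0.079  0.481 -0.023] yaw 77.69
```

```bash
python3 -m creep '[[[0,0,-0.6],0],[[0,0,-1.2],0],[[0,0,-1.8],0],[[0,0,-2.4],0],[[0,0,-2.4],0]]'| grep -E 'pos|ft'; python3 rd.py
```

```text
position: [0.582, -0.0754, 0.169]
ft_force: [0.3, 0.3, 10.0]
t 17.43 [582.03 -75.41 168.96] F [-0.22  0.3  10.  ] +- [0.52 0.26 0.33] Tq [ 0.062 -0.016 -0.009] yaw 77.7
```

```bash
python3 -m creep '[[[0,0,-0.5],0],[[0,0,-1],0],[[0,0,-1.5],0],[[0,0,-1.5],0]]'| grep -E 'pos|ft'; python3 rd.py
```

```text
position: [0.582, -0.0754, 0.1702]
ft_force: [1.3, 0.4, 7.3]
t 18.07 [581.97 -75.41 170.13] F [1.26 0.24 7.43] +- [0.21 0.5  0.31] Tq [ 0.024 -0.281 -0.004] yaw 77.7
```

```bash
python3 -m creep '[[[0,0,-0.5],0],[[0,0,-1],0],[[0,0,-1],0]]'| grep -E 'pos|ft'; python3 rd.py
```

```text
position: [0.5818, -0.0754, 0.1706]
ft_force: [2.1, 0.8, 4.8]
t 18.62 [581.5  -75.43 170.62] F [2.73 0.02 5.39] +- [0.43 0.6  0.47] Tq [ 0.062 -0.682 -0.002] yaw 77.7
```

```bash
python3 -m creep '[[[0,0,-0.5],0],[[0,0,-1],0],[[0,0,-1],0]]'| grep -E 'pos|ft'; python3 rd.py
```

```text
position: [0.581, -0.0754, 0.1707]
ft_force: [4.6, 0.1, -1.5]
t 19.17 [580.93 -75.45 170.76] F [ 5.16  0.2  -2.56] +- [0.41 0.18 0.67] Tq [ 0.026 -1.332  0.002] yaw 77.7
```

The pin is seated in the groove: z stops at 170.8 and the force drops. I relieve the side load and open.

```bash
python3 -m creep '[[[0,0.4,0.1],0],[[0,0.8,0.2],0],[[0,0.8,0.2],0]]'| grep -E 'pos|ft'; python3 -m creep '[[[0,0.8,0],0],[[0,0.8,0],0],[[0,0.8,0],0]]' - 20 | grep -E 'pos|ft|gr'
```

```text
position: [0.5813, -0.0755, 0.1707]
ft_force: [0.2, 1.4, -0.1]
position: [0.5818, -0.0756, 0.1707]
ft_force: [-3.1, 2.2, 1.5]
grip_width: 0.1
grasp_force: 98.6
```

```bash
python3 -m creep '[[[0,-0.4,0],0],[[0,-0.4,0],0]]' 0.35 20 | grep -E 'pos|ft|gr'; python3 -m creep '[[[0,0,0],0],[[0,0,0],0],[[0,0,0],0],[[0,0,0],0]]' | grep -E 'pos|ft|gr'
```

```text
position: [0.5821, -0.0761, 0.1709]
ft_force: [-0.2, -0.4, 0.4]
grip_width: 0.35
grasp_force: 0.0
position: [0.5822, -0.0758, 0.1711]
ft_force: [0.1, -0.2, -0.4]
grip_width: 0.35
grasp_force: 0.0
```

```bash
python3 -m creep '[[[0,0,-10],0],[[0,0,-30],0],[[0,0,-60],0],[[0,0,-90],0],[[0,0,-120],0]]' | grep -E 'pos|ft|gr'; python3 -m creep '[[[0,0,0],0],[[-60,0,0],0],[[-60,0,0],0],[[-60,0,0],0]]'|grep pos;  python3 - <<'E'
from workcell import camera
from h import *
for n in("top","wrist"):
    c=camera(n); np.savez(n+"9.npz",**{k:np.array(v) for k,v in c.items()})
t=load("top9")["pixels"][160:290,240:400]; w=load("wrist9")["pixels"]
cv2.imwrite("pics/end.png",np.hstack([cv2.resize(w,(480,360)),cv2.resize(t,(320,260)).repeat(1,0) if 0 else cv2.copyMakeBorder(cv2.resize(t,(320,260)),0,100,0,0,cv2.BORDER_CONSTANT)])[:,:,::-1])
E
```

```text
position: [0.5819, -0.0756, 0.2932]
ft_force: [1.8, 0.3, 0.9]
grip_width: 0.351
grasp_force: 0.0
position: [0.5682, -0.14, 0.2916]
```

View pics/end.png

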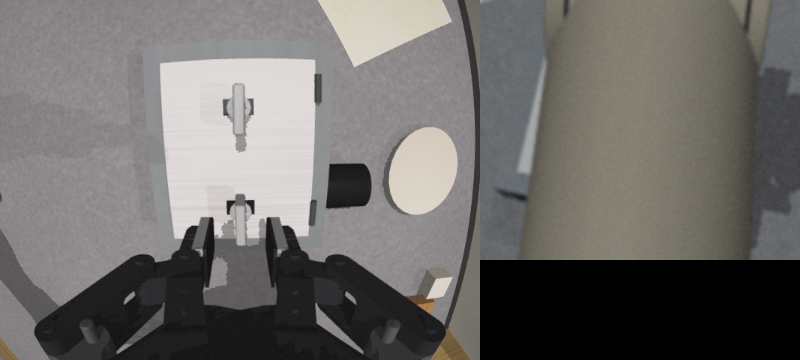

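The wrist view shows our stud at (238,108) upright, its wing crosswise to the slot and parallel to the neighbour at (240,220). The gripper is clear of everything.

```bash
python3 -c "
from workcell import manip
print(manip.get_obs()['clock'],manip.hand_in())"
```

```text
the job is handed in; nothing more can be done
21.0167 None
```

The stud is seated and locked crosswise in the slot like its neighbour, released, and handed in at 21.0 s of the 51 s allowed; estimated push on the extractor peaked near 16 N, and the hand-in returned no verdict.

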